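Tin of tacks into the tray, sliding gate shut

TASK

Put the open tin of tacks away in the wooden tray: push it over the bench, up the little ramp and over the sill without picking it up, until it stands flat on the tray's floor, clear of the gate's track. Then slide the gate along the track until it is fully closed against the end post. Disturb nothing else, neither the thread spool and oil can in the tray nor the tools on the bench.

Things in the scene. Friction and masses are not known exactly. Their poses are not given: they have to be found in the camera images.
- tack_tin: Round open tin of tacks, pale metal, 68 mm across, 24 mm high, 0.12 kg (the tacks do not come out). Origin: centre of its underside; z up. It starts on the bench between the robot and the tray.
- tray: Low open-topped wooden tray fixed to the bench, 280 mm along its y. Origin under the middle of its floor, at bench height; x points to its back, y to its left seen from the front, z up. Floor top at z 0.008; inside x -0.060 to 0.034, y -0.132 to 0.132. Walls 55 mm, end posts 58 mm high. A fixed panel (x -0.060 to -0.052) closes the right half of the front, y < 0.004.
- sill (a point): Top of the sill, in the middle of the doorway (tray x -0.069, y 0.063, z 0.014). The sill carries the gate's track along the whole front: tray x -0.078 to -0.060, top 14 mm above the bench, 6 mm above the tray's floor. The doorway is tray y 0.004 to 0.126, between fixed panel and left end post, less what the gate covers.
- ramp_foot (a point): Middle of the foot of the wooden ramp in front of the doorway (tray x -0.123, y 0.070, at bench height). The ramp is 140 mm wide (tray y 0 to 0.140) and rises evenly from there to 14 mm at the sill's front edge (tray x -0.078).
- gate (a joint): Sliding gate, 130 mm wide, 12 mm thick, top 57.5 mm above the bench, over the sill (tray x -0.075 to -0.063). Metres: 0 = closed, leading edge against the left end post; 0.122 = fully open. Leading edge at tray y = 0.126 - value: it closes toward the tray's +y. Starts 0.095 to 0.12 open; about 2 N friction, a little more when fast; stays where left.
- gate_handle (a point): On the gate's handle: an upright dark steel bar, 14 mm diameter, 28.5 to 85.5 mm above the bench (this point, on its axis, at 65.5 mm), in front of the gate at tray x -0.099, tray y 0.091 - gate value; two small brackets 8 mm wide join it to the gate. Push it sideways or pinch it from above.
- thread_spool: Wooden spool of brown thread, 40 mm across, 50 mm high, standing on the tray's floor behind the fixed panel; leave it. Origin: centre of underside.
- oil_can: Small brass oil can with a thin spout, 58 mm across, 125 mm high, standing on the tray's floor behind the fixed panel; leave it. Origin: centre of underside.
- wax_block: Yellow block of wax, 34x52x20 mm, on the bench left of the tin; leave it. Origin: centre of underside.
- awl: Awl with wooden handle, 155 mm long, 30 mm thick, on the bench beyond the toggle clamp, left of the tray, lying about along y; leave it. Origin: centre, on the underside.
Things that resemble listed ones, but are neither listed nor needed, are in the scene too. What is shaped like the tack_tin but pink is not meant.

How it is judged:
By the outcome, as a careful person would: the job done as asked, in the order asked, and still so for the second after the job is handed in, with the robot touching nothing.
It also fails if it takes over 67 s, if anything falls off the work surface, if the arm or the gripper's body presses on something with over 40 N, if the wrist force passes 120 N, or if a joint passes its speed limit or range.

ROBOT

A 6-joint arm with a two-finger parallel gripper is mounted at the origin on a cart in front of the work surface, level with it; the furniture and walls round the work are solid. World frame = base frame: x ahead of the robot, y to its left, z up, the work surface at z = 0. Lengths are in m, angles in rad, forces in N, time in s.
With the tool pointing down it reaches from about 0.325 to 0.875 m from the base axis. Payload 4.4 kg.
Tool frame: the origin (TCP) lies midway between the tips of the shut fingers; the grasp point (between the pads) lies 19 mm behind it (robot.tcp_to_grasp is the distance from the TCP to the grasp point, in m); z points along the fingers, y is the direction in which the jaws open and shut (so a half turn about z gives the same grasp; the last joint's range is limited). The gripper opens to 85 mm and grips with 20 to 120 N. Pads are 22 mm wide; open, the fingers measure 114 mm over their backs; the gripper's body (76 mm by 85 mm) begins 54 mm behind the grasp point. The pads swing forward as they close: fully open they stand 13 mm farther back than shut.
Start: joints at [1.091, 0.207, 1.542, -0, 1.393, -0.15], TCP at [0.186, 0.544, 0.231] pointing down, gripper open.
Joint ranges: [-2.73, 2.73], [-0.86, 2.22], [0.23, 2.46], [-1.11, 4.25], [0.08, 2.63], [-2.82, 2.82]. Speed limits (rad/s): [2.79, 2.79, 3.14, 3.14, 3.14, 3.14].

INTERFACE

Orientations are given as a unit quaternion [w, x, y, z].
In Python, from cell import readout, imaging, ticket, robot gives the robot as it stands.
- The arm moves only by the tool send_rows, never from a script. Its argument "increments" is a list that holds one entry, the list of rows, each a list of 5 numbers: the shift along the tool's x, y, z in mm, then the turn about the tool's z in degrees, then the closure, from 0 (fully open) to 1 (shut). In form: [[[tx, ty, tz, twist, hand], ...]]. A call has 1 to 20 rows; each row is the pose to reach, as a shift and turn from the pose measured when the call began, along the tool's axes at that moment; what a row does not reach only later rows make up. A row lasts 1/10 s, in which the tool goes at most 50 mm and 8.59 degrees, less where a joint would pass 70% of its speed; a pose out of reach is approached as far as the arm can. A call with a gripper value outside its range is refused whole. The fingers move at their own pace and stop on an object; the grip force is fixed at half the most. Time passes only in rows, so rows that repeat a pose let the fingers close. It gives the time, the measured TCP pose, the force and the opening at its end, in the units of the state.
- readout.sense(): the state, without advancing time (a new reading comes with each control period).
- imaging.camera(name): name is "side" or "top" or "wrist"; returns (picture, depth): 400x640x3 uint8, blue, green, red; 400x640 float32, m along the optical axis (not along the pixel's ray), 0 where there is no reading.
- imaging.camera_params(name): a dict with "vfov" (degrees; the focal length in pixels is half the picture's height over the tangent of half this angle, whatever the lens; pixels are square), "cx", "cy" (the principal point, pixels), "extrinsics" (4x4, takes a point from world to camera coordinates). Camera axes: x right, y down, z forward; pixel columns grow to the right and rows downward; lengths in m; the calibration is good to about 2 mm. The wrist camera is an equidistant fisheye: a pixel r from the principal point sees the ray r / f radians off the axis. A picture is of the moment at which its call begins: read the wrist's pose just before it. camera_params takes no time and is no camera call; for the wrist camera it gives the pose at the moment of the call.
- ticket.close_job(): hands the job in, once; it reports no verdict.
The state is a dict: "t": time; "joint_pos": joint angles; "qvel": joint speeds; "joint_efforts": joint torques, N m; "position": TCP position; "tcp_rot": TCP orientation; "contact_force": force on the tool from outside, world axes, zero at the start; "wrist_torque": the same for the moment, N m; "width": opening from 0.0 (shut) to 1.0 (fully open).
Only numpy, scipy, OpenCV 4.12 (cv2) and the standard library are available. Lean on these libraries where they do the work, as an engineer would, in place of code of your own. Each camera call takes 0.05 s, during which the arm holds its last target.

## Working session

There is one attempt and no reset: what is moved stays moved. The work goes in short steps, Python scripts to look and compute and a tool call to move; the robot and the scene stay as the last step left them, time stands still between calls to the robot, and variables do not carry over. Pictures are saved under pics/ and viewed, and the job is handed in when it is done.

Besides the shell and the picture viewer there is one more tool, called in YAML: its name, and indented under it one key for each argument. send_rows: Moves the arm, as the interface text tells. Its arguments: {"type":"object","properties":{"increments":{"type":"array"}},"required":["increments"]}

```bash
mkdir -p pics; ls; cat > h.py <<'E'
import numpy as np, cv2
from cell import readout, imaging, ticket, robot
def cam(n,fn=None):
    p=imaging.camera_params(n); im,d=imaging.camera(n)
    if fn: cv2.imwrite('pics/'+fn,im)
    np.savez('last_%s.npz'%n,im=im,d=d,E=p['extrinsics'],v=p['vfov'],cx=p['cx'],cy=p['cy'])
    return im,d,p
def load(n):
    z=np.load('last_%s.npz'%n); return z['im'],z['d'],dict(extrinsics=z['E'],vfov=float(z['v']),cx=float(z['cx']),cy=float(z['cy']))
def ray(p,u,v,fish=False):
    f=200/np.tan(np.radians(p['vfov'])/2); x=(u-p['cx'])/f; y=(v-p['cy'])/f
    if fish:
        r=np.hypot(x,y); d=np.array([x/r*np.sin(r),y/r*np.sin(r),np.cos(r)]) if r>1e-9 else np.array([0,0,1.])
    else: d=np.array([x,y,1.])
    E=np.array(p['extrinsics']); R=E[:3,:3]; t=E[:3,3]
    return -R.T@t, R.T@d
def onz(p,u,v,z,fish=False):
    o,d=ray(p,u,v,fish); return o+d*(z-o[2])/d[2]
def cloud(d,p):
    f=200/np.tan(np.radians(p['vfov'])/2); v,u=np.mgrid[0:400,0:640]
    P=np.stack([(u-p['cx'])/f*d,(v-p['cy'])/f*d,d],-1); E=np.array(p['extrinsics'])
    return (P-E[:3,3])@E[:3,:3]
E
python3 - <<'E'
from h import *
print(readout.sense())
cam('side','side0.png');cam('top','top0.png')
for n in('side','top'): print(imaging.camera_params(n))
E
```

```text
pics
{'t': 0.0, 'joint_pos': array([ 1.09048107e+00,  2.07478858e-01,  1.54300817e+00, -1.10830527e-05,
        1.39349787e+00, -1.50499294e-01]), 'qvel': array([-0.00034222,  0.00040882,  0.00207018, -0.00118598,  0.00080451,
       -0.0007596 ]), 'joint_efforts': array([ 1.25614538e-04, -3.83032215e+01, -2.91596496e+01, -2.00225891e-04,
        1.05976567e-02, -3.80761236e-07]), 'position': array([0.18587157, 0.54330019, 0.23006665]), 'tcp_rot': array([-3.65857261e-04,  1.64160475e-01,  9.86432921e-01, -1.13880998e-03]), 'contact_force': array([-0.08200868,  0.61779071, -0.14964528]), 'wrist_torque': array([-0.00122604, -0.06313229,  0.04264856]), 'width': 1.0004395545502822}
{'vfov': 51.47208523673168, 'cx': 318.8967420126721, 'cy': 202.83335950050525, 'extrinsics': array([[-0.99039468, -0.1378217 , -0.01111556,  0.46640267],
       [-0.05570792,  0.47131054, -0.88020623,  0.17437981],
       [ 0.1265504 , -0.87113234, -0.47446121,  0.73873579],
       [ 0.        ,  0.        ,  0.        ,  1.        ]])}
{'vfov': 50.28386299852429, 'cx': 315.8065230902874, 'cy': 185.8851390637493, 'extrinsics': array([[ 0.02479548, -0.9993037 ,  0.02788013, -0.20107069],
       [-0.9856215 , -0.02909969, -0.16644359,  0.49283093],
       [ 0.167139  , -0.0233522 , -0.98565675,  1.12459893],
       [ 0.        ,  0.        ,  0.        ,  1.        ]])}
```

View pics/side0.png

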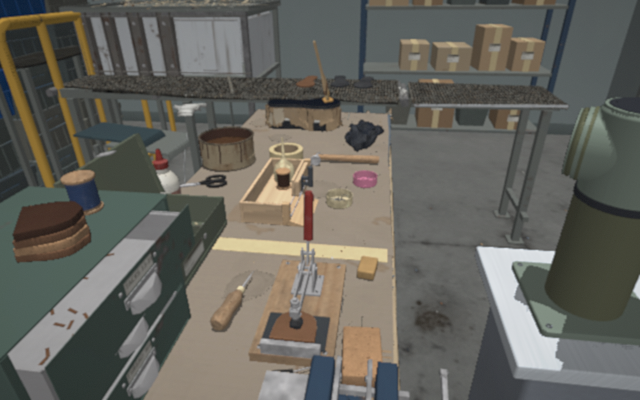

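View pics/top0.png

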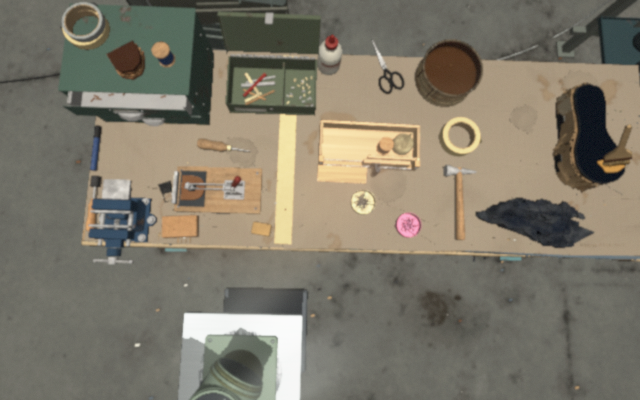

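```bash
python3 - <<'E'
from h import *
im,d,p=load('top')
c=im[100:260,240:480]; cv2.imwrite('pics/top0z.png',cv2.resize(c,None,fx=3.3,fy=3.3,interpolation=cv2.INTER_CUBIC))
im,d,p=load('side')
c=im[130:290,220:420]; cv2.imwrite('pics/side0z.png',cv2.resize(c,None,fx=3.7,fy=3.7,interpolation=cv2.INTER_CUBIC))
E
```

```text
(no output)
```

View pics/top0z.png

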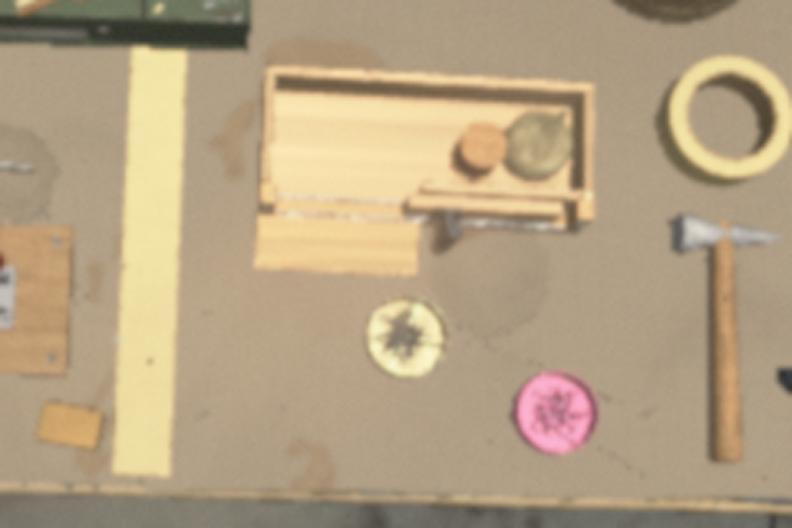

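View pics/side0z.png

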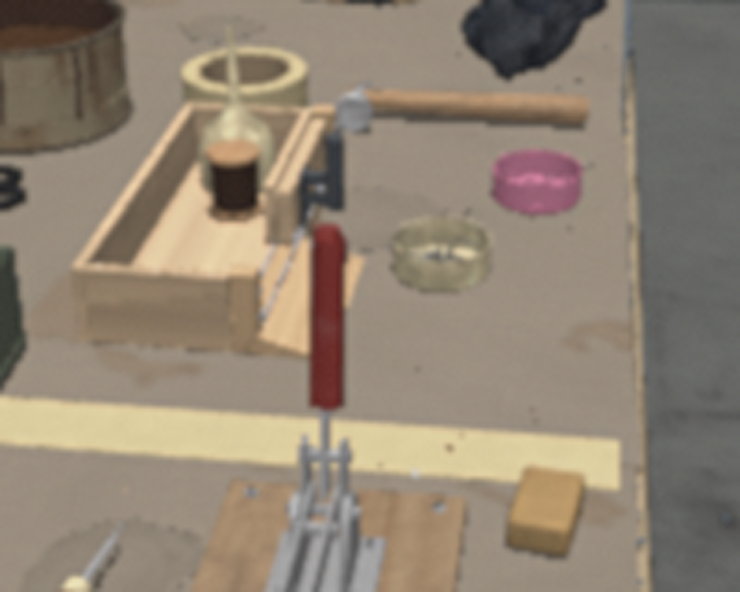

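```bash
python3 - <<'E'
from h import *
im,d,p=load('top')
s=3.3
def Z(x,y,z): return onz(p,240+(x+.5)/s-.5,100+(y+.5)/s-.5,z)
for n,x,y,z in [('BL',265,67,.055),('BR',596,84,.055),('rampFL',254,268,0),('rampFR',417,275,0),('postFLtop',258,213,.058),('postFR',594,221,.058),('tinrim',405,338,.024),('handletop',452,214,.0855),('gateLtop',405,205,.0575),('gateRtop',563,217,.0575),('spool top',482,147,.058),('can',540,145,.05)]: print(n,Z(x,y,z).round(4))
P=cloud(d,p)
# tin: depth-based region 
x0,y0=Z(405,338,.024)[:2]
m=(np.hypot(P[...,0]-x0,P[...,1]-y0)<.06)
zz=P[...,2][m]; print('bench z',np.median(zz))
q=P[m&(P[...,2]>np.median(zz)+.012)]; print('tin rim pts',len(q),q.mean(0), q.min(0),q.max(0))
# enclosing circle by mask
hsv=cv2.cvtColor(im,cv2.COLOR_BGR2HSV)
for n in('top','side'):
    im,d,p=load(n);P=cloud(d,p)
    m=(np.hypot(P[...,0]-x0,P[...,1]-y0)<.06)&(P[...,2]>.014)
    q=P[m][:,:2].astype(np.float32); print(n,len(q),cv2.minEnclosingCircle(q))
E
```

```text
BL [ 0.6831 -0.1943  0.055 ]
BR [ 0.6777 -0.4759  0.055 ]
rampFL [ 0.5202 -0.1906  0.    ]
rampFR [ 0.5182 -0.3321  0.    ]
postFLtop [ 0.556  -0.1913  0.058 ]
postFR [ 0.5579 -0.4715  0.058 ]
tinrim [ 0.4597 -0.3188  0.024 ]
handletop [ 0.554  -0.348   0.0855]
gateLtop [ 0.5667 -0.3135  0.0575]
gateRtop [ 0.5606 -0.4456  0.0575]
spool top [ 0.6185 -0.3779  0.058 ]
can [ 0.624  -0.4287  0.05  ]
bench z -0.0001730461168762994
tin rim pts 63 [ 0.46555208 -0.3211551   0.01985213] [ 0.42942529 -0.35462336  0.01183249] [ 0.49701534 -0.28677633  0.02644271]
top 55 ((0.46271809935569763, -0.3202667534351349), 0.034481145441532135)
side 197 ((0.46245887875556946, -0.3193846642971039), 0.037960268557071686)
```

```bash
python3 - <<'E'
from h import *
for n in('top','side'):
    im,d,p=load(n);P=cloud(d,p)
    m=(d>0)&(P[...,0]>.25)&(P[...,0]<.75)&(P[...,1]>-.55)&(P[...,1]<.7)&(P[...,2]>.1)
    q=P[m]; print(n,len(q))
    for y in np.arange(-.55,.7,.1):
        r=q[(q[:,1]>=y)&(q[:,1]<y+.1)]
        if len(r): print(round(y,2),r[:,2].max().round(3),r[:,0].min().round(3),r[:,0].max().round(3))
im,d,p=load('top');P=cloud(d,p)
# tray walls: back wall top cross-sections
m=(P[...,2]>.045)&(P[...,2]<.065)&(P[...,0]>.66)&(P[...,0]<.70)&(P[...,1]>-.47)&(P[...,1]<-.19)
q=P[m]; print(len(q),np.polyfit(q[:,1],q[:,0],1), q[:,0].mean())
print(robot.__dict__ if hasattr(robot,'__dict__') else dir(robot))
E
```

```text
top 9117
-0.45 0.135 0.628 0.632
-0.05 0.198 0.477 0.494
0.05 0.241 0.64 0.75
0.15 0.29 0.633 0.75
0.25 0.281 0.279 0.75
0.35 0.242 0.341 0.75
side 33002
-0.45 0.134 0.628 0.635
-0.05 0.196 0.478 0.495
0.05 0.239 0.64 0.75
0.15 0.289 0.633 0.75
0.25 0.279 0.28 0.75
0.35 0.239 0.639 0.75
371 [0.01643009 0.68284619] 0.6774290400013232
{}
```

```bash
python3 - <<'E'
from h import *
for n in('top','side'):
    im,d,p=load(n);P=cloud(d,p)
    m=(d>0)&(P[...,0]>.2)&(P[...,0]<.55)&(P[...,1]>.1)&(P[...,1]<.6)&(P[...,2]>.08)
    v,u=np.nonzero(m); q=P[m]
    o=np.argsort(-q[:,2])[::max(1,len(q)//15)]
    for i in o: print(n,u[i],v[i],q[i].round(3))
R=np.array(imaging.camera_params('wrist')['extrinsics']); print(R.round(3), imaging.camera_params('wrist')['vfov'])
E
```

```text
top 97 233 [0.351 0.351 0.125]
top 125 212 [0.405 0.291 0.12 ]
top 105 206 [0.419 0.342 0.119]
top 119 199 [0.437 0.31  0.118]
top 101 200 [0.434 0.354 0.117]
top 126 226 [0.37  0.286 0.116]
top 101 231 [0.356 0.347 0.114]
top 125 183 [0.481 0.304 0.105]
top 106 187 [0.47  0.353 0.1  ]
top 120 193 [0.455 0.317 0.099]
top 126 187 [0.472 0.304 0.097]
top 117 181 [0.487 0.33  0.094]
top 129 194 [0.455 0.298 0.088]
top 118 213 [0.405 0.323 0.085]
top 97 244 [0.325 0.369 0.083]
top 98 242 [0.33  0.368 0.08 ]
side 316 367 [0.43  0.305 0.123]
side 320 378 [0.424 0.317 0.12 ]
side 310 399 [0.431 0.343 0.12 ]
side 377 396 [0.361 0.33  0.12 ]
side 321 387 [0.422 0.327 0.119]
side 389 377 [0.349 0.304 0.119]
side 330 375 [0.414 0.31  0.119]
side 396 374 [0.341 0.298 0.118]
side 329 396 [0.412 0.334 0.116]
side 285 390 [0.464 0.322 0.101]
side 287 387 [0.462 0.318 0.1  ]
side 292 392 [0.456 0.323 0.1  ]
side 285 395 [0.463 0.327 0.099]
side 289 394 [0.459 0.325 0.098]
side 345 384 [0.398 0.292 0.084]
side 356 392 [0.384 0.299 0.08 ]
[[ 0.324  0.946 -0.002 -0.574]
 [ 0.914 -0.312  0.258 -0.034]
 [ 0.243 -0.085 -0.966  0.378]
 [ 0.     0.     0.     1.   ]] 65.70646984690485
```

```bash
cat >> h.py <<'E'
from scipy.spatial.transform import Rotation as Ro
YAW=np.radians(-1.0); O=np.array([.641,-.334])
def T2W(x,y):
    c,s=np.cos(YAW),np.sin(YAW); return O+np.array([c*x-s*y,s*x+c*y])
def W2T(p):
    c,s=np.cos(YAW),np.sin(YAW); d=np.array(p[:2])-O; return np.array([c*d[0]+s*d[1],-s*d[0]+c*d[1]])
def plan(*wps):
    st=readout.sense(); q=st['tcp_rot']; R=Ro.from_quat([q[1],q[2],q[3],q[0]]).as_matrix()
    ay=np.degrees(np.arctan2(R[1,1],R[0,1]))
    print('pos',st['position'].round(4),'tray',W2T(st['position']).round(4),'R',R.round(3).tolist(),'toolY ang',ay.round(2))
    for w in wps:
        s=R.T@(np.array(w[:3])-st['position'])*1000
        t=''
        if len(w)>3: t=-( (w[3]-ay+180)%360-180)
        print(w,'->',s.round(1),t)
E
python3 - <<'E'
from h import *
a=89.
tt=T2W(-.181,.012)
plan((.25,.5,.30,a),(.40,.2,.30,a),(.40,-.1,.30,a),(tt[0]-.03,tt[1],.22,a))
E
```

```text
pos [0.1859 0.5434 0.2302] tray [-0.4703  0.8693] R [[-0.946, 0.324, -0.001], [0.324, 0.946, -0.002], [0.0, -0.002, -1.0]] toolY ang 71.1
(0.25, 0.5, 0.3, 89.0) -> [-74.7 -20.4 -69.8] -17.897581659605578
(0.4, 0.2, 0.3, 89.0) -> [-313.7 -255.7  -69.3] -17.897581659605578
(0.4, -0.1, 0.3, 89.0) -> [-410.9 -539.5  -68.8] -17.897581659605578
(np.float64(0.4302369960539406), np.float64(-0.31884294209297503), 0.22, 89.0) -> [-510.4 -736.6   11.6] -17.897581659605578
```

send_rows:
  increments:
    - [[-25,-7,-25,-4,0],[-50,-14,-50,-8,0],[-75,-20,-70,-12,0],[-105,-50,-70,-15,0],[-135,-80,-70,-18,0],[-165,-110,-70,-18,0],[-195,-140,-70,-18,0],[-225,-168,-70,-18,0],[-255,-197,-70,-18,0],[-285,-227,-70,-18,0],[-314,-256,-70,-18,0],[-328,-297,-70,-18,0],[-342,-338,-70,-18,0],[-356,-379,-70,-18,0],[-370,-420,-70,-18,0],[-384,-460,-70,-18,0],[-398,-500,-70,-18,0],[-411,-540,-70,-18,0],[-411,-540,-70,-18,0],[-411,-540,-70,-18,0]]

```text
t: 2.1
position: [0.3995, -0.1009, 0.3007]
tcp_rot: [-0.001, 0.009, 1.0, -0.0]
contact_force: [-0.9, 0.6, -0.7]
width: 1.002
```

```bash
python3 - <<'E'
from h import *
a=89.
tt=T2W(-.181,.012)
plan((tt[0]-.0,tt[1],.2,a))
E
```

```text
pos [ 0.3995 -0.1009  0.3007] tray [-0.2455  0.2288] R [[-1.0, 0.018, -0.002], [0.018, 1.0, -0.001], [0.002, -0.001, -1.0]] toolY ang 88.95
(np.float64(0.46023699605394064), np.float64(-0.31884294209297503), 0.2, 89.0) -> [ -64.9 -216.7  100.7] -0.05318642061112655
```

send_rows:
  increments:
    - [[-7,-40,0,0,0],[-15,-80,20,0,0],[-22,-120,40,0,0],[-28,-160,60,0,0],[-32,-195,80,0,0],[-35,-217,100,0,0],[-35,-217,100,0,0],[-35,-217,100,0,0]]

```text
t: 2.9
position: [0.4306, -0.3167, 0.2001]
tcp_rot: [-0.002, 0.008, 1.0, 0.001]
contact_force: [-0.1, 0.8, 0.0]
width: 1.002
```

```bash
python3 - <<'E'
from h import *
plan()
im,d,p=cam('wrist','w1.png')
print(np.array(p['extrinsics']).round(3),p['vfov'],p['cx'],p['cy'])
E
```

```text
pos [ 0.4306 -0.3167  0.2001] tray [-0.2107  0.0136] R [[-1.0, 0.017, -0.003], [0.017, 1.0, 0.002], [0.003, 0.002, -1.0]] toolY ang 89.03
[[ 0.017  1.     0.002  0.309]
 [ 0.967 -0.017  0.255 -0.447]
 [ 0.255 -0.003 -0.967  0.237]
 [ 0.     0.     0.     1.   ]] 65.70646984690485 319.32672530629617 200.4357353353245
```

View pics/w1.png

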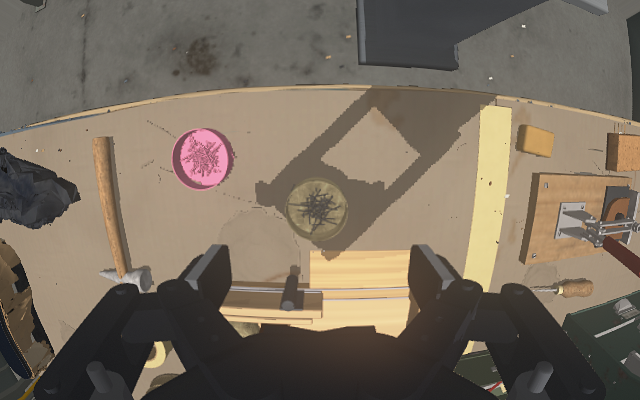

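```bash
python3 - <<'E'
from h import *
im,d,p=load('wrist')
cv2.imwrite('pics/w1z.png',cv2.resize(im[160:320,210:450],None,fx=3.3,fy=3.3,interpolation=cv2.INTER_CUBIC))
pts=[(287,209),(348,209),(317,178),(317,241)]
for u,v in pts: print(u,v,onz(p,u,v,.024,True).round(4))
for n,u,v,z in [('rampR',309.5,250,0),('rampL',423,249,0),('handle',296,266,.0855)]: print(n,onz(p,u,v,z,True).round(4))
E
```

```text
287 209 [ 0.4599 -0.3513  0.024 ]
348 209 [ 0.461  -0.2856  0.024 ]
317 178 [ 0.4266 -0.3184  0.024 ]
317 241 [ 0.4974 -0.3197  0.024 ]
rampR [ 0.5189 -0.3293 -0.    ]
rampL [ 0.5226 -0.1873  0.    ]
handle [ 0.4972 -0.3389  0.0855]
```

View pics/w1z.png

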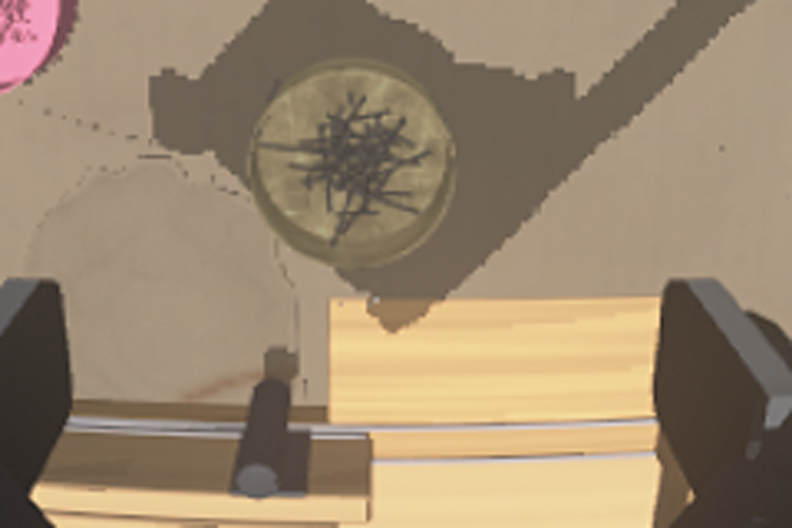

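```bash
python3 - <<'E'
from h import *
im,d,p=load('wrist')
def Z(x,y,z): return onz(p,210+(x+.5)/3.3-.5,160+(y+.5)/3.3-.5,z,True)
for n,x,y,z in [('tinL',251,162,.022),('tinR',455,162,.022),('tinT',352,59,.022),('rampR',330,298,0),('handle top',258,478,.0855),('gate edge front top',371,494,.0575),('gate edge at sill',371,435,.014),('rampsideR top',330,424,.014)]:
    w=Z(x,y,z); print(n,w.round(4),W2T(w).round(4))
E
```

```text
tinL [ 0.4601 -0.353   0.022 ] [-0.1805 -0.0221]
tinR [ 0.4613 -0.286   0.022 ] [-0.1805  0.0449]
tinT [ 0.4264 -0.3191  0.022 ] [-0.2148  0.0111]
rampR [ 0.5189 -0.3291  0.    ] [-0.1222  0.0027]
handle top [ 0.5405 -0.3491  0.0855] [-0.1002 -0.0169]
gate edge front top [ 0.5662 -0.3153  0.0575] [-0.0751  0.0174]
gate edge at sill [ 0.5694 -0.315   0.014 ] [-0.0719  0.0178]
rampsideR top [ 0.5643 -0.3301  0.014 ] [-0.0768  0.0026]
```

```bash
sed -i 's/O=np.array(\[.641,-.334\])/O=np.array([.641,-.3325])/' h.py; python3 - <<'E'
from h import *
t=np.array([.4605,-.3192]); print(W2T(t))
g=T2W(-.18,.073);print(g)
plan((*t,.2,89),(*t,.0,89),(.4605,-.3192+.0715,0,89))
E
```

```text
[-0.18070463  0.01014781]
[ 0.46230144 -0.25636969]
pos [ 0.431  -0.3169  0.2011] tray [-0.2102  0.012 ] R [[-1.0, 0.016, -0.002], [0.016, 1.0, 0.0], [0.002, 0.0, -1.0]] toolY ang 89.06
(np.float64(0.4605), np.float64(-0.3192), 0.2, 89) -> [-29.5  -1.8   1. ] 0.06062509952533901
(np.float64(0.4605), np.float64(-0.3192), 0.0, 89) -> [-29.9  -1.9 201. ] 0.06062509952533901
(0.4605, -0.24769999999999998, 0, 89) -> [-28.8  69.6 201. ] 0.06062509952533901
```

send_rows:
  increments:
    - [[-15,-1,20,0,0],[-30,-2,50,0,0],[-30,-2,85,0,0],[-30,-2,120,0,0],[-30,-2,150,0,0],[-30,-2,170,0,0],[-30,-2,185,0,0],[-30,-2,195,0,0],[-30,-2,200,0,0],[-30,-2,200,0,0],[-30,-2,200,0,0]]

```text
t: 4.05
position: [0.4614, -0.3199, 0.002]
tcp_rot: [-0.0, 0.008, 1.0, -0.001]
contact_force: [-0.1, 0.4, -0.1]
width: 1.0
```

```bash
python3 - <<'E'
from h import *
g=T2W(-.18,.073)
plan((.4605,-.3192+.0715,0,89))
im,d,p=cam('wrist','w2.png')
E
```

```text
pos [ 0.4614 -0.3199  0.002 ] tray [-0.1798  0.0095] R [[-1.0, 0.016, -0.0], [0.016, 1.0, -0.001], [0.0, -0.001, -1.0]] toolY ang 89.07
(0.4605, -0.24769999999999998, 0, 89) -> [ 2.  72.2  2. ] 0.06760905375818993
```

View pics/w2.png

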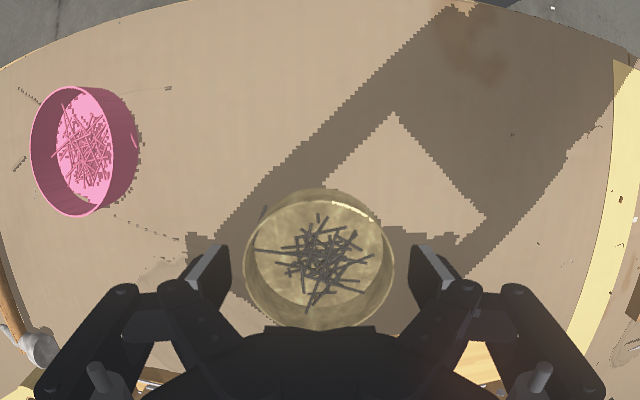

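send_rows:
  increments:
    - [[0,4,3,0,0],[0,7,3,0,0],[0,10,3,0,0],[0,14,3,0,0],[0,18,3,0,0],[0,23,3,0,0],[0,28,3,0,0],[0,33,3,0,0],[0,38,3,0,0],[0,43,3,0,0],[0,48,3,0,0],[0,53,3,0,0],[0,58,3,0,0],[0,62,3,0,0],[0,66,3,0,0],[0,69,3,0,0],[0,71,3,0,0],[0,72,3,0,0],[0,72,3,0,0]]

```text
t: 6.0
position: [0.4624, -0.2477, -0.0011]
tcp_rot: [-0.0, 0.008, 1.0, -0.0]
contact_force: [0.0, 0.2, -0.0]
width: 0.999
```

```bash
python3 - <<'E'
from h import *
plan()
im,d,p=cam('wrist','w3.png')
E
```

```text
pos [ 0.4624 -0.2477 -0.0011] tray [-0.18    0.0816] R [[-1.0, 0.016, -0.001], [0.016, 1.0, -0.001], [0.001, -0.001, -1.0]] toolY ang 89.06
```

View pics/w3.png

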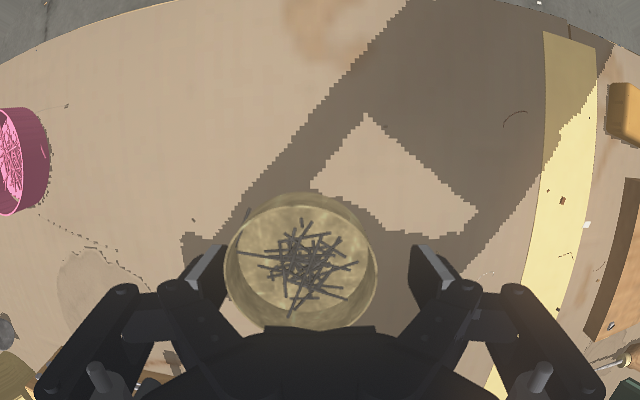

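send_rows:
  increments:
    - [[0,-4,0,0,0],[0,-8,0,0,0],[0,-8,0,0,0],[8,-8,0,0,0],[18,-8,0,0,0],[30,-8,0,0,0],[44,-8,0,0,0],[58,-8,0,0,0],[62,-8,0,0,0],[62,-8,-5,0,0.5],[62,-8,-5,0,0.5],[62,-8,-5,0,0.5],[62,-8,-5,0,0.5],[62,-8,-5,0,0.5]]

```text
t: 7.45
position: [0.4006, -0.2547, 0.0039]
tcp_rot: [-0.0, 0.008, 1.0, -0.0]
contact_force: [-0.0, 0.5, 0.4]
width: 0.501
```

```bash
python3 - <<'E'
from h import *
plan()
im,d,p=cam('wrist','w4.png')
E
```

```text
pos [ 0.4006 -0.2547  0.0039] tray [-0.2417  0.0735] R [[-1.0, 0.016, -0.001], [0.016, 1.0, -0.001], [0.001, -0.001, -1.0]] toolY ang 89.08
```

View pics/w4.png

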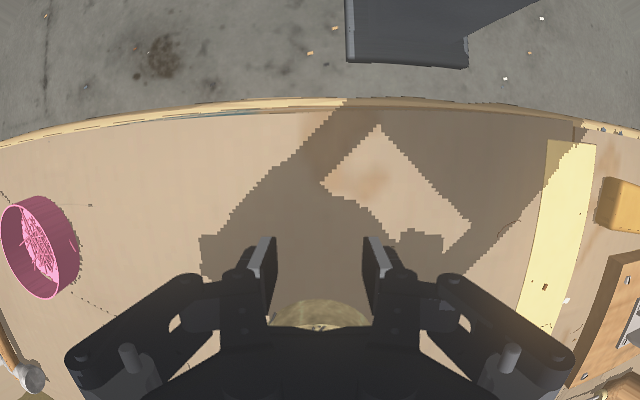

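send_rows:
  increments:
    - [[-6,0,0,0,0.5],[-12,0,1,0,0.5],[-17,0,1,0,0.5],[-22,0,1,0,0.5],[-27,0,1,0,0.5],[-32,0,1,0,0.5],[-37,0,1,0,0.5],[-42,0,1,0,0.5],[-47,0,1,0,0.5],[-52,0,1,0,0.5],[-57,0,1,0,0.5],[-62,0,1,0,0.5],[-67,0,1,0,0.5],[-72,0,1,0,0.5],[-77,0,1,0,0.5],[-82,0,1,0,0.5],[-87,0,1,0,0.5],[-92,0,1,0,0.5],[-95,0,1,0,0.5],[-95,0,1,0,0.5]]

```text
t: 9.5
position: [0.4963, -0.2563, 0.0029]
tcp_rot: [0.0, 0.008, 1.0, -0.001]
contact_force: [0.1, -0.1, -0.2]
width: 0.5
```

```bash
python3 - <<'E'
from h import *
plan()
im,d,p=cam('side')
cv2.imwrite('pics/s5.png',cv2.resize(im[130:270,230:410],None,fx=4,fy=4,interpolation=cv2.INTER_CUBIC))
E
```

```text
pos [ 0.4963 -0.2563  0.0029] tray [-0.146   0.0736] R [[-1.0, 0.016, 0.0], [0.016, 1.0, -0.001], [-0.0, -0.001, -1.0]] toolY ang 89.09
```

View pics/s5.png

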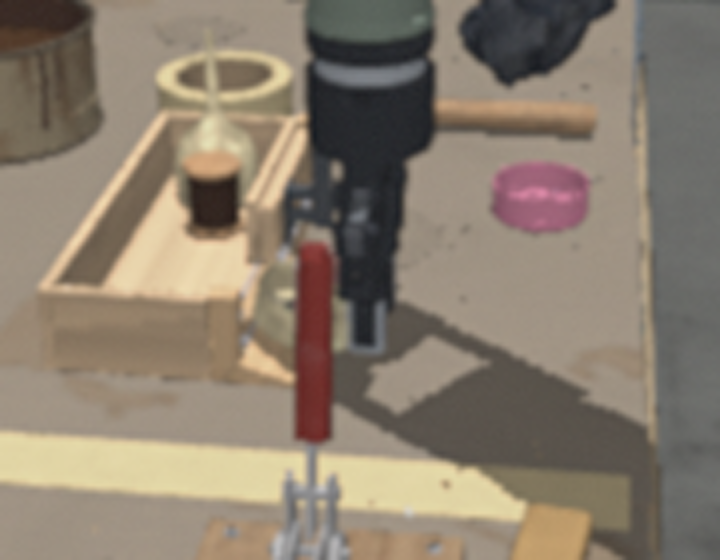

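```bash
python3 - <<'E'
from h import *
im,d,p=cam('wrist','w5.png')
st=readout.sense();q=st['tcp_rot'];R=Ro.from_quat([q[1],q[2],q[3],q[0]]).as_matrix()
f=200/np.tan(np.radians(p['vfov'])/2); v,u=np.mgrid[0:400,0:640]
x=(u-p['cx'])/f;y=(v-p['cy'])/f;r=np.hypot(x,y)+1e-9
D=np.stack([x/r*np.tan(r),y/r*np.tan(r),np.ones_like(r)],-1)*d[...,None]
E=np.array(p['extrinsics']);P=(D-E[:3,3])@E[:3,:3]
T=(P-st['position'])@R
m=(d>0)&(d<.3)&(np.abs(T[...,0])<.06)&(np.abs(T[...,1])<.1)&(T[...,2]<-.0)&(im.max(2)<90)
q=T[m]*1000
for z in range(-110,1,8):
    s=q[(q[:,2]>=z)&(q[:,2]<z+8)]
    if len(s): print(z,len(s),'y',s[:,1].min().round(),s[:,1].max().round(),'x',s[:,0].min().round(),s[:,0].max().round())
E
```

```text
-110 3540 y -65.0 66.0 x -2.0 20.0
-102 11635 y -68.0 69.0 x -1.0 20.0
-94 7458 y -66.0 66.0 x -5.0 19.0
-86 6842 y -63.0 64.0 x -14.0 17.0
-78 5061 y -60.0 61.0 x -14.0 17.0
-70 2573 y -59.0 58.0 x -14.0 17.0
-62 4943 y -56.0 56.0 x -14.0 13.0
-54 1650 y -53.0 54.0 x -13.0 13.0
-46 812 y -42.0 44.0 x -12.0 13.0
-38 480 y -34.0 35.0 x -12.0 11.0
-30 524 y -35.0 35.0 x -12.0 11.0
-22 451 y -35.0 35.0 x -39.0 10.0
-14 1136 y -35.0 35.0 x -42.0 11.0
-6 100 y -23.0 23.0 x -39.0 9.0
```

View pics/w5.png

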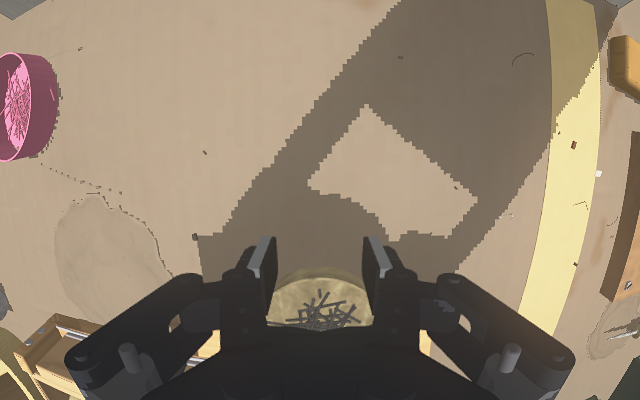

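send_rows:
  increments:
    - [[-4,0,0,0,0.5],[-8,0,0,0,0.5],[-12,0,-1,0,0.5],[-17,0,-2,0,0.5],[-22,0,-4,0,0.5],[-27,0,-5,0,0.5],[-32,0,-7,0,0.5],[-37,0,-8,0,0.5],[-42,0,-10,0,0.5],[-47,0,-11,0,0.5],[-52,0,-13,0,0.5],[-57,0,-13,0,0.5],[-62,0,-13,0,0.5],[-66,0,-13,0,0.5],[-70,0,-13,0,0.5],[-74,0,-13,0,0.5],[-78,0,-13,0,0.5],[-82,0,-13,0,0.5],[-82,0,-13,0,0.5]]

```text
t: 11.5
position: [0.5786, -0.2577, 0.0159]
tcp_rot: [0.0, 0.008, 1.0, -0.001]
contact_force: [-0.4, -1.0, 0.6]
width: 0.499
```

```bash
python3 - <<'E'
from h import *
plan()
im,d,p=cam('side')
cv2.imwrite('pics/s6.png',cv2.resize(im[130:270,230:410],None,fx=4,fy=4,interpolation=cv2.INTER_CUBIC))
E
```

```text
pos [ 0.5786 -0.2577  0.0159] tray [-0.0637  0.0737] R [[-1.0, 0.016, 0.001], [0.016, 1.0, -0.001], [-0.001, -0.001, -1.0]] toolY ang 89.09
```

View pics/s6.png

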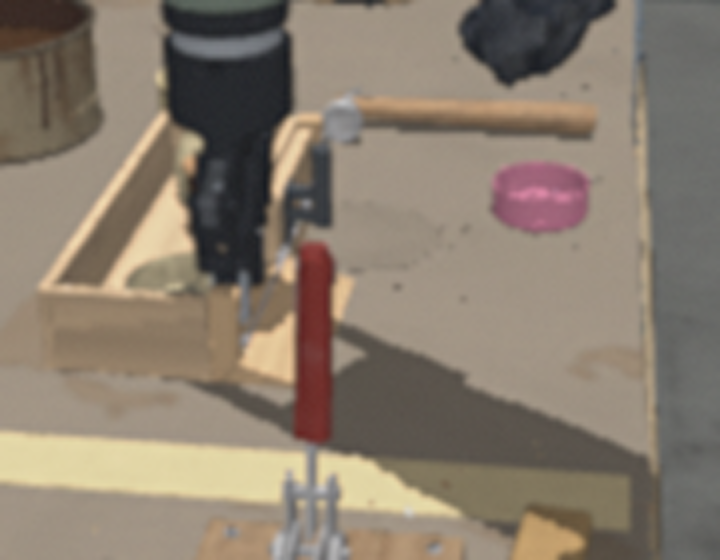

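send_rows:
  increments:
    - [[-3,0,0,0,0.5],[-6,0,0,0,0.5],[-9,0,0,0,0.5],[-12,0,0,0,0.5],[-13,0,0,0,0.5],[-13,0,0,0,0.5]]

```text
t: 12.15
position: [0.5916, -0.2579, 0.016]
tcp_rot: [0.0, 0.008, 1.0, -0.001]
contact_force: [0.1, -0.5, -0.4]
width: 0.496
```

```bash
python3 - <<'E'
from h import *
plan()
im,d,p=cam('wrist','w7.png')
E
```

```text
pos [ 0.5916 -0.2579  0.016 ] tray [-0.0507  0.0737] R [[-1.0, 0.016, 0.001], [0.016, 1.0, -0.001], [-0.001, -0.001, -1.0]] toolY ang 89.09
```

View pics/w7.png

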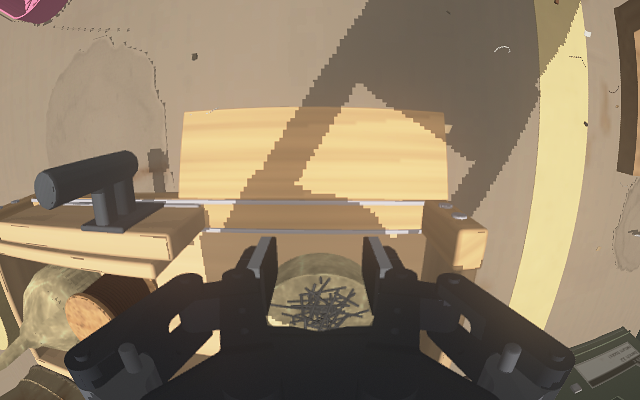

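```bash
python3 - <<'E'
from h import *
a=89.09
f=lambda x,y,z:(*T2W(x,y),z,a)
plan(f(-.057,.0737,.016),f(-.057,.0737,.12),f(-.13,.0737,.20),f(-.13,-.052,.2))
E
```

```text
pos [ 0.5915 -0.2579  0.016 ] tray [-0.0508  0.0738] R [[-1.0, 0.016, 0.001], [0.016, 1.0, -0.001], [-0.001, -0.001, -1.0]] toolY ang 89.09
(np.float64(0.5852949237305135), np.float64(-0.2578164377000488), 0.016, 89.09) -> [ 6.2 -0.1 -0. ] 0.003932615402788997
(np.float64(0.5852949237305135), np.float64(-0.2578164377000488), 0.12, 89.09) -> [   6.1   -0.2 -104. ] 0.003932615402788997
(np.float64(0.5123060419840969), np.float64(-0.2565424120301271), 0.2, 89.09) -> [  79.    -0.2 -184.1] 0.003932615402788997
(np.float64(0.5101122744949305), np.float64(-0.38222326731128553), 0.2, 89.09) -> [  79.2 -125.9 -183.9] 0.003932615402788997
```

send_rows:
  increments:
    - [[3,0,0,0,0.5],[6,0,0,0,0.5],[6,0,-10,0,0.5],[6,0,-30,0,0.5],[6,0,-60,0,0.5],[6,0,-90,0,0.5],[10,0,-120,0,0.5],[35,0,-150,0,0.5],[60,0,-180,0,0.5],[79,0,-184,0,0.5],[79,0,-184,0,0.5],[79,0,-184,0,0.5]]

```text
t: 13.4
position: [0.5124, -0.2565, 0.2006]
tcp_rot: [0.001, 0.008, 1.0, -0.001]
contact_force: [0.9, -0.1, -0.6]
width: 0.499
```

```bash
python3 - <<'E'
from h import *
plan()
im,d,p=cam('wrist','w8.png')
im2,d2,p2=cam('top')
cv2.imwrite('pics/t8.png',cv2.resize(im2[100:260,240:480],None,fx=3.3,fy=3.3,interpolation=cv2.INTER_CUBIC))
E
```

```text
pos [ 0.5124 -0.2565  0.2006] tray [-0.1299  0.0738] R [[-1.0, 0.016, 0.002], [0.016, 1.0, -0.002], [-0.002, -0.002, -1.0]] toolY ang 89.06
```

View pics/w8.png

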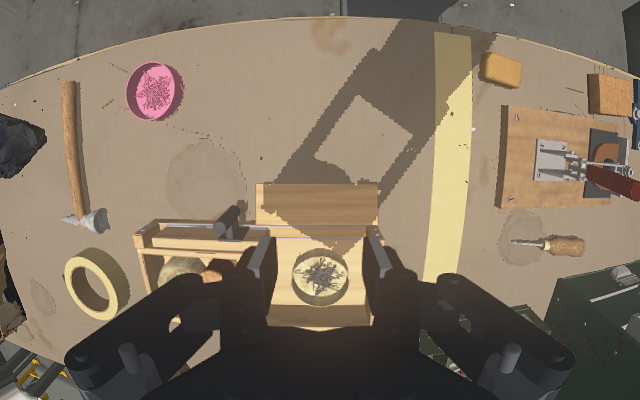

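View pics/t8.png

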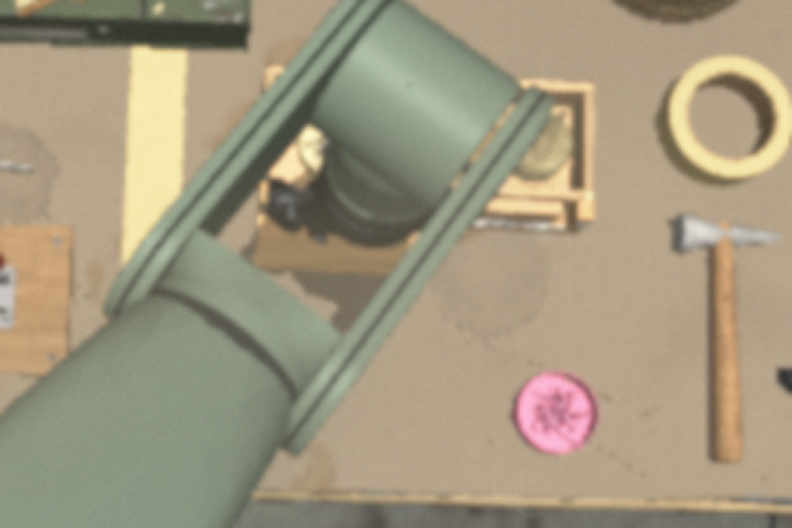

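```bash
python3 - <<'E'
from h import *
im,d,p=load('wrist')
cv2.imwrite('pics/w8z.png',cv2.resize(im[170:340,120:400],None,fx=2.8,fy=2.8,interpolation=cv2.INTER_CUBIC))
for n,u,v,z in [('tinL',292,277,.03),('tinR',348.5,277,.03),('tinnear',320,249.5,.032),('tinfar',320,306,.01),('handletop',220,236,.0855),('handletop2',222,234,.0855)]:
    w=onz(p,u,v,z,True); print(n,w.round(4),W2T(w).round(4))
E
```

```text
tinL [ 0.623  -0.2896  0.03  ] [-0.0187  0.0425]
tinR [ 0.6241 -0.2246  0.03  ] [-0.0188  0.1076]
tinnear [ 0.5875 -0.2569  0.032 ] [-0.0548  0.0747]
tinfar [ 0.6779 -0.2583  0.01  ] [0.0356 0.0749]
handletop [ 0.55   -0.349   0.0855] [-0.0907 -0.0181]
handletop2 [ 0.548  -0.3468  0.0855] [-0.0927 -0.0159]
```

View pics/w8z.png

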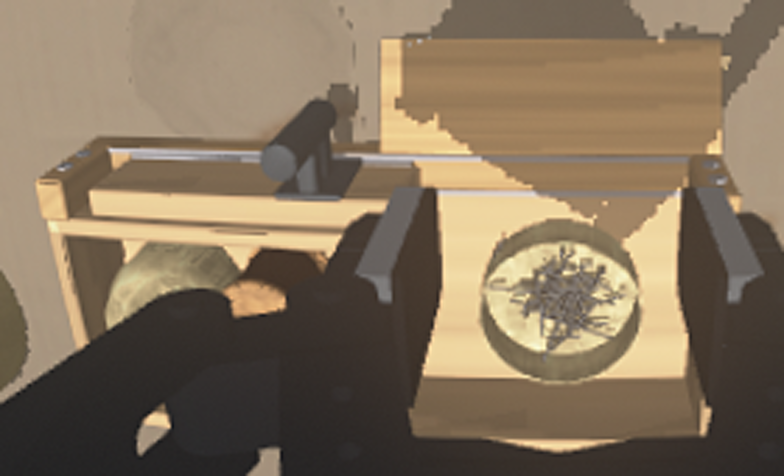

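```bash
python3 - <<'E'
from h import *
im,d,p=load('wrist')
def Z(x,y,z): return onz(p,120+(x+.5)/2.8-.5,170+(y+.5)/2.8-.5,z,True)
for n,x,y,z in [('near',561,220,.008),('far',561,382,.032),('handle top',279,159,.0855),('inner rail',561,192,.014),('gate edge top',419,190,.0575)]:
    w=Z(x,y,z); print(n,w.round(4),W2T(w).round(4))
a=89.06
f=lambda x,y,z:(*T2W(x,y),z,a)
plan(f(-.10,-.056,.2),f(-.10,-.056,.052))
E
```

```text
near [ 0.5966 -0.2569  0.008 ] [-0.0457  0.0748]
far [ 0.6628 -0.258   0.032 ] [0.0205 0.0749]
handle top [ 0.5406 -0.3485  0.0855] [-0.1001 -0.0178]
inner rail [ 0.5814 -0.2567  0.014 ] [-0.0609  0.0747]
gate edge top [ 0.5626 -0.3072  0.0575] [-0.0789  0.0239]
pos [ 0.5126 -0.2562  0.1994] tray [-0.1298  0.0741] R [[-1.0, 0.016, 0.0], [0.016, 1.0, -0.001], [-0.0, -0.001, -1.0]] toolY ang 89.1
(np.float64(0.540037895723873), np.float64(-0.3867462302850296), 0.2, 89.06) -> [ -29.5 -130.1   -0.5] 0.041299057797004934
(np.float64(0.540037895723873), np.float64(-0.3867462302850296), 0.052, 89.06) -> [ -29.5 -130.   147.5] 0.041299057797004934
```

send_rows:
  increments:
    - [[0,-35,0,0,1],[0,-70,0,0,1],[-10,-100,0,0,1],[-20,-120,0,0,1],[-29,-130,0,0,1],[-29,-130,0,0,1],[-29,-130,30,0,1],[-29,-130,60,0,1],[-29,-130,90,0,1],[-29,-130,115,0,1],[-29,-130,132,0,1],[-29,-130,142,0,1],[-29,-130,147,0,1],[-29,-130,147,0,1],[-29,-130,147,0,1]]

```text
t: 15.0
position: [0.5404, -0.3874, 0.0539]
tcp_rot: [0.001, 0.008, 1.0, -0.001]
contact_force: [0.2, -0.3, -0.2]
width: -0.001
```

```bash
python3 - <<'E'
from h import *
plan()
im,d,p=cam('wrist','w9.png')
E
```

```text
pos [ 0.5404 -0.3874  0.0539] tray [-0.0996 -0.0567] R [[-1.0, 0.016, 0.002], [0.016, 1.0, -0.002], [-0.002, -0.002, -1.0]] toolY ang 89.11
```

View pics/w9.png

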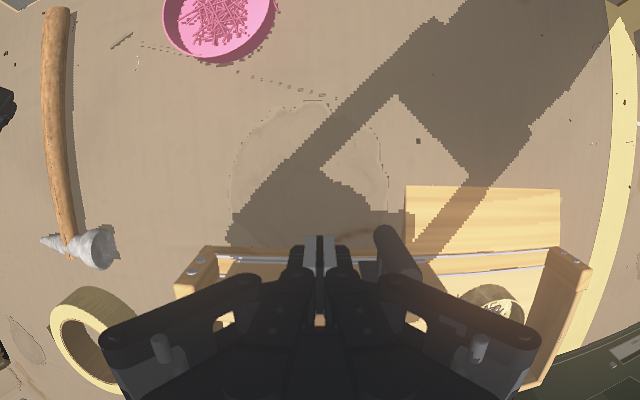

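```bash
cat > prof.py <<'E'
from h import *
im,d,p=load('wrist')
st=readout.sense();q=st['tcp_rot'];R=Ro.from_quat([q[1],q[2],q[3],q[0]]).as_matrix()
f=200/np.tan(np.radians(p['vfov'])/2); v,u=np.mgrid[0:400,0:640]
x=(u-p['cx'])/f;y=(v-p['cy'])/f;r=np.hypot(x,y)+1e-9
D=np.stack([x/r*np.tan(r),y/r*np.tan(r),np.ones_like(r)],-1)*d[...,None]
E=np.array(p['extrinsics']);P=(D-E[:3,3])@E[:3,:3]
T=(P-st['position'])@R*1000
m=(d>0)&(d<.3)&(abs(T[...,0])<20)&(abs(T[...,1])<80)&(T[...,2]<8)
q=T[m]
for z in range(-80,8,6):
    s=q[(q[:,2]>=z)&(q[:,2]<z+6)]
    if len(s):
        h=np.histogram(s[:,1],bins=range(-80,81,5))[0]
        print(z,' '.join(map(str,h)))
E
python3 prof.py
```

```text
-80 0 0 0 0 12 126 178 337 790 1 0 5 70 245 254 277 192 326 242 122 11 0 0 625 501 178 145 27 0 0 0 0
-74 0 0 0 0 0 11 118 165 457 593 1 0 34 217 227 153 74 229 225 75 0 0 379 610 168 149 26 0 0 0 0 0
-68 0 0 0 0 0 0 16 118 160 297 195 0 10 91 63 89 102 67 85 32 0 131 330 170 136 24 0 0 0 0 0 0
-62 0 0 0 0 0 0 0 13 172 277 481 360 2 34 51 53 59 49 43 2 231 550 275 212 27 0 0 0 0 0 0 0
-56 0 0 0 0 0 0 0 0 28 225 230 301 65 123 131 139 88 133 132 10 322 209 245 64 0 0 0 0 0 0 0 0
-50 0 0 0 0 0 0 0 0 0 16 58 72 86 83 172 278 255 167 117 60 79 53 35 0 0 0 0 0 0 0 0 0
-44 0 0 0 0 0 0 0 0 0 0 1 2 35 27 34 114 126 39 37 29 8 0 0 0 0 0 0 0 0 0 0 0
-38 0 0 0 0 0 0 0 0 0 0 0 0 0 0 16 215 292 36 0 0 0 0 3 27 12 0 0 0 0 0 0 0
-32 0 0 0 0 0 0 0 0 0 0 0 0 0 34 53 85 73 54 48 0 0 0 64 126 97 0 0 0 0 0 0 0
-26 0 0 0 0 0 0 0 0 0 0 0 0 0 43 60 69 69 62 56 0 0 0 88 69 31 0 0 0 0 0 0 0
-20 0 0 0 0 0 0 0 0 0 0 0 0 0 39 55 64 61 52 55 0 0 0 91 55 25 0 0 0 0 0 0 0
-14 0 0 0 0 0 0 0 0 0 0 0 0 0 25 52 58 52 51 34 0 0 0 81 56 21 0 0 0 0 0 0 0
-8 0 0 0 0 0 0 0 0 0 0 0 0 0 2 9 32 32 18 3 0 0 0 79 55 22 0 0 0 0 0 0 0
-2 0 0 0 0 0 0 0 0 0 0 0 0 0 0 0 0 0 0 0 0 0 0 100 41 16 0 0 0 0 0 0 0
4 1 0 0 0 0 0 0 0 0 0 0 0 0 0 0 0 0 0 0 0 0 0 49 30 12 0 0 0 0 0 0 0
```

send_rows:
  increments:
    - [[0,5,0,0,1],[0,9,0,0,1],[0,13,0,0,1],[0,16,0,0,1],[0,19,0,0,1],[0,23,0,0,1],[0,28,0,0,1],[0,34,0,0,1],[0,40,0,0,1],[0,46,0,0,1],[0,52,0,0,1],[0,58,0,0,1],[0,64,0,0,1],[0,70,0,0,1],[0,76,0,0,1],[0,82,0,0,1],[0,88,0,0,1],[0,93,0,0,1],[0,97,0,0,1],[0,100,0,0,1]]

```text
t: 17.05
position: [0.542, -0.2871, 0.0538]
tcp_rot: [0.001, 0.008, 1.0, -0.001]
contact_force: [2.1, -2.5, 1.5]
width: 0.003
```

```bash
python3 - <<'E'
from h import *
plan()
im,d,p=cam('wrist','w10.png')
E
```

```text
pos [ 0.542  -0.2871  0.0538] tray [-0.0998  0.0437] R [[-1.0, 0.016, 0.002], [0.016, 1.0, -0.002], [-0.002, -0.002, -1.0]] toolY ang 89.11
```

View pics/w10.png

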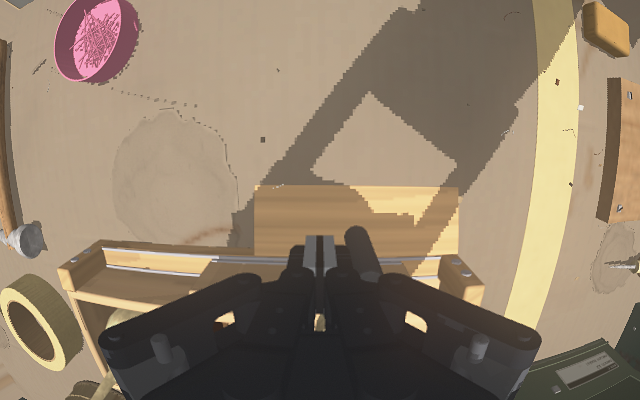

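send_rows:
  increments:
    - [[0,4,0,0,1],[0,8,0,0,1],[0,12,0,0,1],[0,16,0,0,1],[0,19,0,0,1],[0,21,0,0,1],[0,22,0,0,1],[0,23,0,0,1],[0,23,0,0,1]]

```text
t: 18.0
position: [0.5421, -0.2634, 0.0535]
tcp_rot: [0.001, 0.008, 1.0, -0.001]
contact_force: [1.1, -1.9, 1.0]
width: 0.003
```

send_rows:
  increments:
    - [[0,1,0,0,1],[0,2,0,0,1],[0,2,0,0,1]]

```text
t: 18.3
position: [0.5421, -0.2612, 0.0535]
tcp_rot: [0.001, 0.008, 1.0, -0.001]
contact_force: [1.6, -1.8, -0.1]
width: -0.001
```

send_rows:
  increments:
    - [[0,1,0,0,1],[0,2,0,0,1],[0,2,0,0,1]]

```text
t: 18.6
position: [0.5421, -0.2605, 0.0536]
tcp_rot: [0.001, 0.008, 1.0, -0.002]
contact_force: [1.1, -6.0, -1.1]
width: -0.0
```

send_rows:
  increments:
    - [[0,1,0,0,1],[0,2,0,0,1],[0,2,0,0,1]]

```text
t: 18.9
position: [0.5422, -0.2605, 0.0537]
tcp_rot: [0.001, 0.007, 1.0, -0.004]
contact_force: [0.9, -7.5, -1.0]
width: -0.0
```

send_rows:
  increments:
    - [[0,2,0,0,1],[0,2,0,0,1],[0,-3,0,0,1],[0,-10,0,0,1],[0,-16,0,0,1],[0,-16,0,0,1],[0,-16,-25,0,1],[0,-16,-55,0,1],[0,-16,-90,0,1],[20,-16,-125,0,1],[50,-16,-150,0,1],[70,-16,-170,0,1],[70,-16,-170,0,1],[70,-16,-170,0,1]]

```text
t: 20.3
position: [0.4718, -0.2741, 0.2238]
tcp_rot: [0.002, 0.008, 1.0, -0.004]
contact_force: [0.0, 0.1, 0.2]
width: -0.003
```

```bash
python3 - <<'E'
from h import *
plan()
im,d,p=cam('wrist','w11.png')
im,d,p=cam('side')
cv2.imwrite('pics/s11.png',cv2.resize(im[130:290,220:420],None,fx=3.7,fy=3.7,interpolation=cv2.INTER_CUBIC))
E
```

```text
pos [ 0.4718 -0.2741  0.2238] tray [-0.1702  0.0554] R [[-1.0, 0.015, 0.004], [0.015, 1.0, -0.008], [-0.004, -0.008, -1.0]] toolY ang 89.12
```

View pics/w11.png

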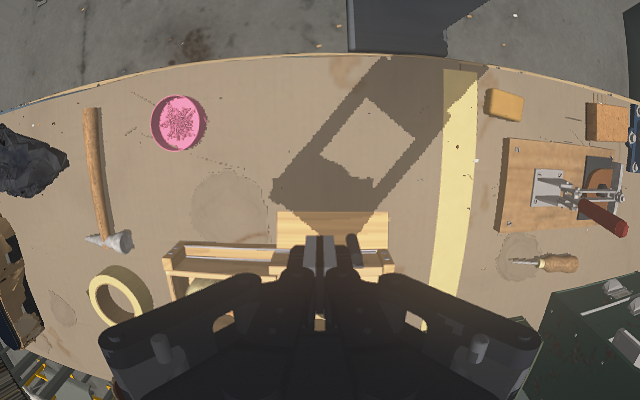

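View pics/s11.png

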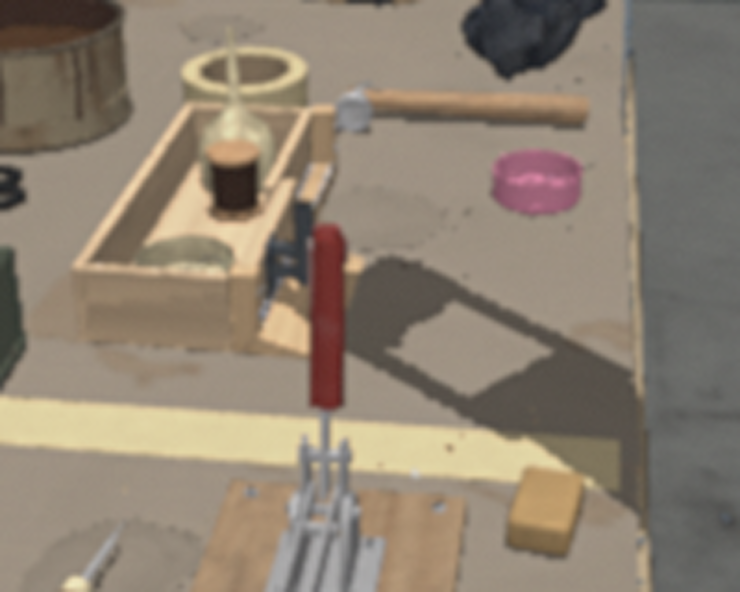

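send_rows:
  increments:
    - [[20,20,-25,0,1],[40,50,-50,0,1],[60,85,-76,0,1],[80,125,-76,0,1],[93,165,-76,0,1],[93,172,-76,0,1],[93,172,-76,0,1],[93,172,-76,0,1]]

```text
t: 21.2
position: [0.3815, -0.1002, 0.2964]
tcp_rot: [-0.0, 0.007, 1.0, -0.003]
contact_force: [-0.3, 0.1, -0.2]
width: 0.002
```

```bash
python3 - <<'E'
from h import *
im,d,p=cam('top')
cv2.imwrite('pics/t12.png',cv2.resize(im[100:260,240:480],None,fx=3.3,fy=3.3,interpolation=cv2.INTER_CUBIC))
a=cv2.imread('pics/top0.png'); df=cv2.absdiff(a,im).max(2); cv2.imwrite('pics/diff12.png',df)
E
```

```text
(no output)
```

View pics/t12.png

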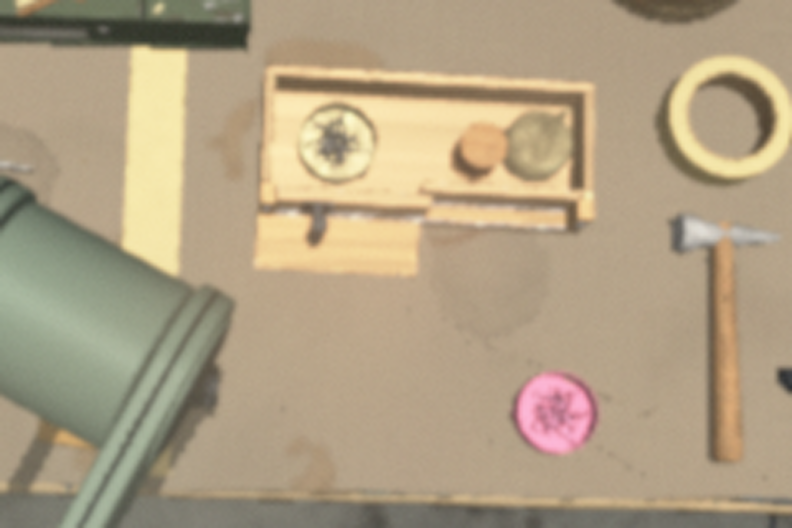

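View pics/diff12.png

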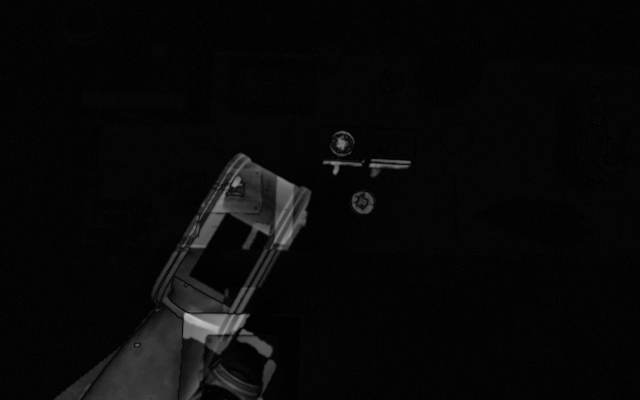

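```bash
python3 - <<'E'
from h import *
im,d,p=load('top')
for n,x,y,z in [('handle',318,207,.0855),('tin',339,143,.032)]:
    w=onz(p,240+(x+.5)/3.3-.5,100+(y+.5)/3.3-.5,z); print(n,w.round(4),W2T(w).round(4))
print(ticket.close_job(), readout.sense()['t'])
E
```

```text
handle [ 0.5564 -0.2391  0.0855] [-0.0862  0.0919]
tin [ 0.6252 -0.2599  0.032 ] [-0.017   0.0723]
the job is handed in; nothing more can be done
the job is handed in; nothing more can be done
```

The tin of tacks is in the tray and the gate is fully closed. I handed the job in at about 21 s.

**Tin:** I slid it sideways into line with the doorway. Then I pushed it with the half-open fingers, never lifting it, up the ramp and over the sill onto the tray floor. It stands flat at about tray (−0.013, 0.075), with its near edge roughly 14 mm clear of the sill and track.

**Gate:** I pushed the handle with the shut fingers until the gate stopped moving and the force rose from about 2 N to 7.5 N. The last top view puts the handle at tray y 0.092, against 0.091 expected for closed.

**Everything else:** In the top view before and after, only the tin, the gate and the robot itself had changed. The arm hid part of the bench around the toggle clamp and wax block in that comparison. The last side and wrist views showed the clamp, wax block and awl still in place.

**Checks that disagreed:**
- **Tin:** the top view placed it at x −0.017, 4 mm from the wrist view. It is clear of the track either way.
- **Handle:** the top view put its x about 13 mm off nominal, as the same camera had done before the gate moved (the wrist camera read it about right). I take this as camera error.

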